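# Hold the guarded bearing press down

### The job

With the fingertips only, push the sliding gate on top of the press guard fully open by its tab. Then reach down through the uncovered window, press the lever's pad all the way down without touching the guard frame, and finish while still holding it fully down, so that the press keeps its bearing seated. Nothing is to be picked up, and the things standing round the press stay where they are.

Things in the scene. Friction and masses are not known exactly. Their poses are not given: they have to be found in the camera images.
- guard: grey fixed guard frame, a barred cage 116 x 200 mm on a base plate 130 x 215 mm: origin at the base's centre on the chest top, z up, y along the gate's slide (towards open). The top plate's upper face is 100 mm up; on it two rails 6 mm high, 89 mm apart, run along y, with a stop strip at +y. The window is open from x = -40 to 40, y = -90 to 0 mm. Gate and lever are not part of the frame
- window (a point): centre of the guard's window (80 mm along the guard's x, 90 mm along its y), level with the upper face of the top plate; turns with the guard
- gate_tab (a point): centre of the -y face of the gate's upright tab, 50 mm wide along the guard's x and 4 mm thick; its top is 10.5 mm above this point, the gate's flat upper face 9.5 mm below (3.5 mm above the guard's top plate). The gate is an aluminium plate 86 x 94 mm over the window, the tab 17 mm from its +y edge. This point moves with the gate
- gate (a joint): travel of the gate along the guard's +y, in m: 0 shut over the window, 0.090 fully open against its stop; it starts between 0 and 0.025. It slides with about 1.5 N of friction and stays where it is left
- lever (a joint): angle of the sprung lever in rad: 0 up, 0.142 fully down (its stop). It is hinged 127 mm from the pad towards the guard's +y, runs under the gate, and springs back up when let go; it takes about 5 N on the pad to start and 10 N to hold fully down
- pad: black square palm pad of the lever, 42 x 42 mm, below the middle of the window: origin at the centre of its upper face, 12 mm below the guard's top when up and 30 mm below it when fully down (18 mm of travel)
- oil_filter: bystander: blue oil filter, 70 mm across, 89 mm high, standing beside the -y end of the press; origin at the centre of its underside
- small_bearing: bystander: ball bearing, 42 mm across, 14 mm high, lying beside the +y end of the press; origin at the centre of its underside
- spanner: bystander: spanner, 22 x 134 x 8 mm, long along its own y, lying in front of the press on its -x side; origin at the centre of its underside
- tape_roll: bystander: roll of black tape, 58 mm across, 19 mm high, lying behind the press on its +x side; origin at the centre of its underside

How it is judged:
By the outcome, as a careful person would: the job done as asked, in the order asked, and still so for the second after the job is handed in, while the arm keeps its last pose, push and grip.
It also fails if it takes over 42 s, if anything falls off the work surface, if the arm or the gripper's body presses on something with over 40 N, if the wrist force passes 120 N, or if a joint passes its speed limit or range.

### The arm

A 6-joint arm with a two-finger parallel gripper is mounted at the origin on a cart in front of the work surface, level with it; the furniture and walls round the work are solid. World frame = base frame: x ahead of the robot, y to its left, z up, the work surface at z = 0. Lengths are in mm, angles in rad, forces in N, time in s.
With the tool pointing down it reaches from about 275 to 825 mm from the base axis. Payload 4.9 kg.
Tool frame: the origin (TCP) lies on the centre line of the jaws, within the pads' length; the fingertips stand 22 mm ahead of it and the grasp point (between the pads) lies 3 mm ahead of it; z points along the fingers, y is the line along which they close (so a half turn about z gives the same grasp; the last joint's range is limited). The gripper opens to 85 mm and grips with 20 to 120 N. Pads are 22 mm wide; open, the fingers measure 114 mm over their backs; the gripper's body (76 mm by 85 mm) begins 54 mm behind the grasp point. The pads swing forward as they close: fully open they stand 13 mm farther back than shut.
Start: joints at [-1.324, 0.326, -0.193, 1.052, 0, 1.437], TCP at [204.428, -510.615, 253.281] pointing down, gripper open.
Joint ranges: [-2.65, 2.65], [-0.97, 1.79], [-1.3, 1.35], [-1.93, 2.1], [-1.47, 1.37], [-3.14, 3.14]. Speed limits (rad/s): [2.57, 2.57, 3.14, 3.14, 3.14, 3.14].

### API

Orientations are given as a 3x3 rotation matrix whose columns are the frame's x, y, z axes.
In Python, from plant import * gives the robot as it stands.
- The arm moves only by the tool arm_command, never from a script. Its argument "rows" is a list of rows, each a list of 5 numbers: the shift along the world's x, y, z in cm, then the turn about the world's z in degrees, then the opening, from 0 (shut) to 1 (fully open). In form: [[dx, dy, dz, spin, gripper], ...]. A call has exactly 8 rows; each row shifts and turns the commanded pose from where the row before left it; what a row does not reach is not made up. A row lasts 1/8 s, in which the tool goes at most 62.5 mm and 10.7 degrees, less where a joint would pass 70% of its speed; a pose out of reach is approached as far as the arm can. A call with a gripper value outside its range is refused whole. The fingers move at their own pace and stop on an object; "force" is the grip in N (left out, the last holds). Time passes only in rows, so rows that do not move let the fingers close, or fill a call up. It gives the time, the measured TCP pose, the force, the opening and the grip force at its end, in the units of the state.
- read_state(): the state, without advancing time (a new reading comes with each control period).
- camera(name): name is "side" or "top" or "wrist"; returns the picture (384x512x3 uint8, red, green, blue); there is no depth.
- camera_params(name): a dict with "vertical_fov" (degrees; the focal length in pixels is half the picture's height over the tangent of half this angle, whatever the lens; pixels are square), "cx", "cy" (the principal point, pixels), "distortion" ([k1, k2, p1, p2, k3] as OpenCV has them; the pictures are not rectified), "world_from_camera" (4x4, takes a point from camera to world coordinates). Camera axes: x right, y up, looking along -z (the intrinsics and any distortion apply to the point x, -y, -z); pixel columns grow to the right and rows downward; lengths in mm; the calibration is good to about 2 mm. A picture is of the moment at which its call begins: read the wrist's pose just before it. camera_params takes no time and is no camera call; for the wrist camera it gives the pose at the moment of the call.
- finish_job(): hands the job in; it is judged then, once.
The state is a dict: "t": time; "qpos": joint angles; "joint_vel": joint speeds; "joint_efforts": joint torques, N m; "ee_pos": TCP position; "tool_rot": TCP orientation; "force": force on the tool from outside, world axes, zero at the start; "wrist_torque": the same for the moment, N m; "grip_width": opening from 0.0 (shut) to 1.0 (fully open); "grip_force": force on a finger pad.
Only numpy, scipy, OpenCV 4.12 (cv2) and the standard library are available. Lean on these libraries where they do the work, as an engineer would, in place of code of your own. Each camera call takes 0.05 s, during which the arm holds its last target. There are 200 camera calls.

## Working session

There is one attempt and no reset: what is moved stays moved. The work goes in short steps, Python scripts to look and compute and a tool call to move; the robot and the scene stay as the last step left them, time stands still between calls to the robot, and variables do not carry over. Pictures are saved under pics/ and viewed, at most 10 in all, crops included, and the job is handed in when it is done.

Besides the shell and the picture viewer there is one more tool, called after ">>>" as name([rows], argument=value, ...), one row to a line, values as JSON. arm_command: Moves the arm, as the interface text tells. Its arguments: {"type":"object","properties":{"rows":{"type":"array","items":{"type":"array","items":{"type":"number"}}},"force":{"type":"number"}},"required":["rows"]}

```bash
mkdir -p pics; ls
python3 - <<'E'
from plant import *
import cv2
for n in("top","side"):
    p=camera_params(n);print(n,p)
    cv2.imwrite(f"pics/{n}0.png",cv2.cvtColor(camera(n),cv2.COLOR_RGB2BGR))
s=read_state();print(s)
E
```

```text
pics
top {'vertical_fov': 47.79100982179881, 'cx': 253.26852972665486, 'cy': 194.37882253160282, 'distortion': array([-0.03631063,  0.        ,  0.        ,  0.        ,  0.        ]), 'world_from_camera': array([[ 1.82060705e-02,  9.99462094e-01, -2.72774806e-02,
         5.10764016e+02],
       [-9.99827279e-01,  1.83010861e-02,  3.23768494e-03,
         2.80993603e+01],
       [ 3.73515090e-03,  2.72138237e-02,  9.99622657e-01,
         9.37429626e+02],
       [ 0.00000000e+00,  0.00000000e+00,  0.00000000e+00,
         1.00000000e+00]])}
side {'vertical_fov': 44.21216521419986, 'cx': 255.8227812692075, 'cy': 185.5666509482723, 'distortion': array([-0.14740387,  0.        ,  0.        ,  0.        ,  0.        ]), 'world_from_camera': array([[-8.24536158e-01,  2.55655768e-01, -5.04757617e-01,
         4.14802798e+01],
       [-5.65726752e-01, -3.87739709e-01,  7.27743884e-01,
         7.51940120e+02],
       [-9.66265018e-03,  8.85606033e-01,  4.64336718e-01,
         5.43100343e+02],
       [ 0.00000000e+00,  0.00000000e+00,  0.00000000e+00,
         1.00000000e+00]])}
{'t': 0.1, 'qpos': array([-1.32424066e+00,  3.26886862e-01, -1.93493856e-01,  1.05201699e+00,
       -3.26408718e-05,  1.43660942e+00]), 'joint_vel': array([ 0.00046508, -0.00119209,  0.00146953, -0.00047004, -0.00089367,
        0.00051645]), 'joint_efforts': array([ 9.27108231e-04, -4.44240153e+01,  2.63037246e+01,  7.91958795e-03,
       -1.89542293e-04, -1.23770715e-05]), 'ee_pos': array([ 204.27080004, -510.12015766,  252.56702655]), 'tool_rot': array([[ 9.28388970e-01,  3.71609663e-01, -4.22496151e-04],
       [ 3.71609858e-01, -9.28387702e-01,  1.54499055e-03],
       [ 1.81893186e-04, -1.59135592e-03, -9.99998717e-01]]), 'force': array([-0.93673828, -0.3911208 ,  0.18314349]), 'wrist_torque': array([-0.03202574,  0.02576989,  0.01248811]), 'grip_force': 0.0, 'grip_width': 1.0008263096409098}
```

View pics/top0.png

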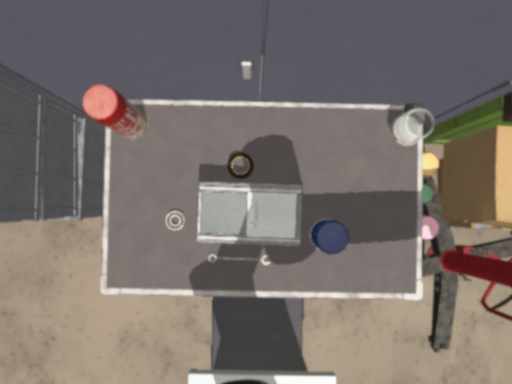

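View pics/side0.png

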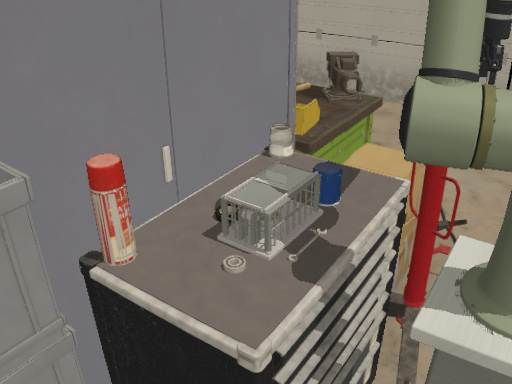

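The top view shows the guard at about (197–302, 183–244), with its +y end to the left (world +y). The filter is at (330, 236), the bearing at (175, 219), the tape at (240, 165) and the spanner at (240, 259). Next I zoom in on the guard.

Run:
```python
import cv2,numpy as np
a=cv2.imread("pics/top0.png")[174:254,186:314]
a=cv2.convertScaleAbs(a,alpha=1.6,beta=-60)
b=cv2.imread("pics/side0.png")[155:260,205:335]
cv2.imwrite("pics/c0.png",np.vstack([cv2.resize(a,(640,400),interpolation=cv2.INTER_CUBIC)]))
cv2.imwrite("pics/c1.png",cv2.resize(b,None,fx=5,fy=5,interpolation=cv2.INTER_CUBIC))
```

```text
(no output)
```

View pics/c0.png

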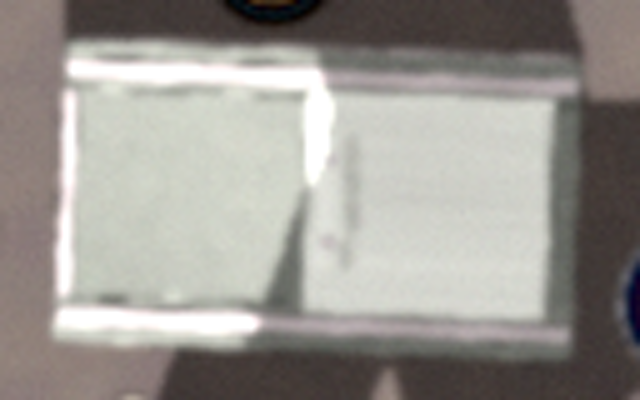

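View pics/c1.png

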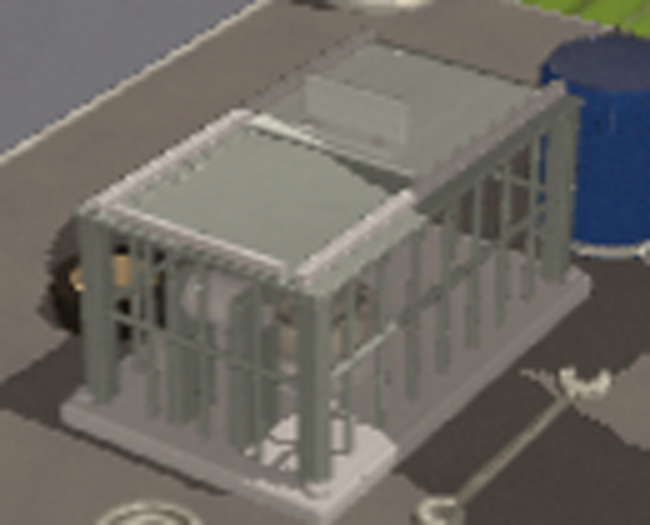

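The crops show the plate's outer corners (crop pixels) at about (68,45), (575,55), (572,355) and (55,340). The gate spans columns 303–553, and the tab line is at about column 350, rows 135–265. The side view sees the tab's +y face, with corners at (308,77), (410,103), (403,146) and (308,118).

```bash
cat > h.py <<'E'
from plant import *
import numpy as np,cv2
def ray(n,uv,P=None):
    p=P or camera_params(n);f=192/np.tan(np.radians(p["vertical_fov"]/2))
    K=np.array([[f,0,p["cx"]],[0,f,p["cy"]],[0,0,1]])
    q=cv2.undistortPoints(np.array(uv,float).reshape(-1,1,2),K,p["distortion"]).reshape(-1,2)
    T=p["world_from_camera"];d=np.c_[q[:,0],-q[:,1],-np.ones(len(q))]@T[:3,:3].T
    return T[:3,3],d/np.linalg.norm(d,axis=1)[:,None]
def plane(n,uv,z,P=None):
    o,d=ray(n,uv,P);return o+d*((z-o[2])/d[:,2])[:,None]
def tri(n1,u1,n2,u2,P1=None,P2=None):
    o1,d1=ray(n1,u1,P1);o2,d2=ray(n2,u2,P2);r=[]
    for a,b in zip(d1,d2):
        s=np.linalg.lstsq(np.c_[a,-b],o2-o1,rcond=None)[0];r.append(np.r_[(o1+s[0]*a+o2+s[1]*b)/2,np.linalg.norm(o1+s[0]*a-o2-s[1]*b)])
    return np.array(r)
E
python3 - <<'E'
from h import *
np.set_printoptions(precision=1,suppress=True)
T=lambda l:np.array(l)/5+[186,174]
S=lambda l:np.array(l)/5+[205,155]
c=T([(68,45),(575,55),(572,355),(55,340)]) # +x+y,+x-y,-x-y,-x+y
print(plane("top",c,103))
print("tri corners",tri("top",c,"side",S([(85,207),(375,40),(578,100),(318,290)])[[0,1,2,3]]) )
print("gate edges",plane("top",T([(303,95),(553,95),(548,318),(303,318)]),103.5))
print("tab top",plane("top",T([(350,135),(347,265)]),123.5), plane("side",S([(308,77),(410,103)]),123.5))
print("tab bottom side",plane("side",S([(308,118),(403,146)]),103.5))
hsv=None
for n,uv in(("filter",(330,236)),("tape",(240,165)),("bearing",(175,219))):print(n,plane("top",[uv],40))
E
```

```text
[[553.6 129.2 103. ]
 [553.3 -66.3 103. ]
 [437.8 -67.  103. ]
 [440.  131.8 103. ]]
tri corners [[553.6 129.6  99.    0.4]
 [550.  -69.7  93.9   9. ]
 [438.8 -66.9  95.5   3.8]
 [441.2 133.  100.5   3.3]]
gate edges [[535.9  38.3 103.5]
 [537.7 -58.  103.5]
 [451.9 -57.5 103.5]
 [450.3  36.7 103.5]]
tab top [[520.6  20.1 123.5]
 [471.9  20.4 123.5]] [[516.9  27.4 123.5]
 [470.   24.9 123.5]]
tab bottom side [[518.3  25.3 103.5]
 [472.7  25.1 103.5]]
filter [[ 452.  -135.2   40. ]]
tape [[595.7  53.8  40. ]]
bearing [[481.3 186.2  40. ]]
```

The guard's centre is at about (496, 32), aligned with the world axes. The tab's −y face is at y ≈ 20 and the window's centre at about (496, −13). I'll set out now, shutting the gripper and turning it square on the way.

>>> arm_command([
  [1.8,3.1,0,8.5,0],
  [1.8,3.1,0,8.5,0],
  [1.8,3.1,0,8.5,0],
  [1.8,3.1,0,8.5,0],
  [1.8,3.1,0,8.5,0],
  [1.8,3.1,0,8.5,0],
  [1.8,3.1,0,8.6,0],
  [1.8,3.1,0,8.6,0],
], force=40)

```text
t: 1.1
ee_pos: [348.7, -261.4, 253.0]
tool_rot: [[-0.005, 1.0, -0.0], [1.0, 0.005, 0.0], [0.0, -0.0, -1.0]]
force: [0.2, -0.2, -0.5]
grip_width: 0.003
grip_force: 0.0
```

>>> arm_command([
  [1.8,3.1,0,0,0],
  [1.8,3.1,0,0,0],
  [1.8,3.1,0,0,0],
  [1.8,3.1,0,0,0],
  [1.8,3.1,0,0,0],
  [1.8,3.1,0,0,0],
  [1.8,3.1,0,0,0],
  [0,0,0,0,0],
])

```text
t: 2.1
ee_pos: [474.9, -43.9, 252.9]
tool_rot: [[-0.004, 1.0, -0.001], [1.0, 0.004, 0.0], [0.0, -0.001, -1.0]]
force: [0.5, -0.3, -0.5]
grip_width: 0.0
grip_force: 0.0
```

Run:
```python
from h import *
import pickle
p=camera_params("wrist");im=camera("wrist");pickle.dump(p,open("w0.pkl","wb"))
print(np.round(p["world_from_camera"],2))
cv2.imwrite("pics/w0.png",cv2.cvtColor(im,cv2.COLOR_RGB2BGR))
cv2.imwrite("pics/t1.png",cv2.cvtColor(camera("side"),cv2.COLOR_RGB2BGR))
```

```text
[[ 1.0000e+00 -0.0000e+00 -0.0000e+00  4.7436e+02]
 [ 0.0000e+00  9.5000e-01  3.1000e-01  3.4160e+01]
 [-0.0000e+00 -3.1000e-01  9.5000e-01  3.7269e+02]
 [ 0.0000e+00  0.0000e+00  0.0000e+00  1.0000e+00]]
```

View pics/w0.png

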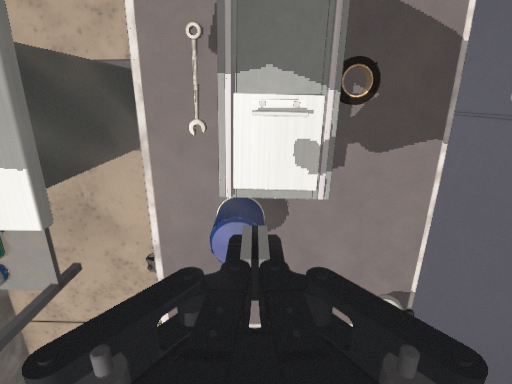

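In the wrist view the tab's top edge runs from (253,113) to (312,115). The gate spans (232–325, 94–190), and the rails' outer edges are at the bottom at (219,198) and (330,200).

Run:
```python
from h import *
import pickle
np.set_printoptions(precision=1,suppress=True)
P=pickle.load(open("w0.pkl","rb"))
print("tab",plane("w",[(252.5,114),(312.5,114)],123.5,P))
print("gate",plane("w",[(233,94),(327,95),(323,191),(233,188)],103.5,P))
print("plate -y corners",plane("w",[(219,198),(330,200)],100,P))
print("rails inner",plane("w",[(231,20),(325,20)],106,P))
```

```text
tab [[472.5  20.1 123.5]
 [525.1  20.4 123.5]]
gate [[454.3  37.  103.5]
 [541.6  36.6 103.5]
 [545.2 -57.7 103.5]
 [452.5 -54.8 103.5]]
plate -y corners [[437.3 -67.1 100. ]
 [554.4 -68.9 100. ]]
rails inner [[453.8  97.7 106. ]
 [534.5  98.3 106. ]]
```

>>> arm_command([
  [1.0,1.8,0,0,0],
  [1.1,1.8,0,0,0],
  [0,0,-3,0,0],
  [0,0,-3,0,0],
  [0,0,-3,0,0],
  [0,0,-1.5,0,0],
  [0,0,-0.8,0,0],
  [0,0,0,0,0],
])

```text
t: 3.2
ee_pos: [495.5, -9.9, 140.4]
tool_rot: [[0.0, 1.0, 0.0], [1.0, -0.0, -0.0], [-0.0, 0.0, -1.0]]
force: [-0.4, 0.4, -0.1]
grip_width: -0.003
grip_force: 0.0
```

Run:
```python
from h import *
a=cv2.cvtColor(camera("side"),cv2.COLOR_RGB2BGR)[120:260,205:345]
cv2.imwrite("pics/s2.png",cv2.resize(a,(560,560),interpolation=cv2.INTER_CUBIC))
# expected pixel of tip if 22 mm ahead
p=camera_params("side");s=read_state();f=192/np.tan(np.radians(p["vertical_fov"]/2))
T=np.linalg.inv(p["world_from_camera"])
for d in(22,35):
    q=T[:3,:3]@(s["ee_pos"]-[0,0,d])+T[:3,3]
    q=q*[1,-1,-1];uv=cv2.projectPoints(q[None],np.zeros(3),np.zeros(3),np.array([[f,0,p["cx"]],[0,f,p["cy"]],[0,0,1]]),p["distortion"])[0].ravel()
    print(d,(uv-[205,120])*4)
```

```text
22 [319.71116274 193.1649554 ]
35 [319.25249911 215.62504428]
```

View pics/s2.png

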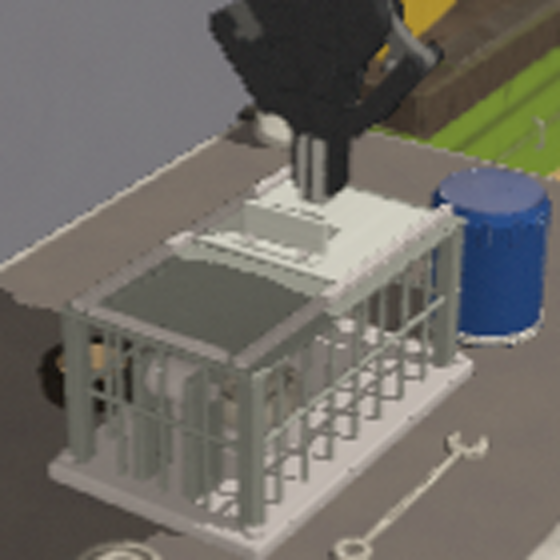

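The fingertip is at about (318,197) in the crop, which matches tips 22 mm ahead of the TCP. It stands clear on the −y side of the tab. I'll go 8 mm lower, then push.

>>> arm_command([
  [0,0,-0.5,0,0],
  [0,0,-0.3,0,0],
  [0,0.6,0,0,0],
  [0,0.6,0,0,0],
  [0,0.5,0,0,0],
  [0,0.5,0,0,0],
  [0,0.8,0,0,0],
  [0,0.8,0,0,0],
])

```text
t: 4.25
ee_pos: [495.8, 28.7, 132.4]
tool_rot: [[-0.0, 1.0, 0.001], [1.0, 0.0, -0.0], [-0.0, 0.001, -1.0]]
force: [1.7, -1.8, 0.3]
grip_width: 0.0
grip_force: 0.9
```

>>> arm_command([
  [0,0.8,0,0,0],
  [0,0.8,0,0,0],
  [0,0.8,0,0,0],
  [0,0.8,0,0,0],
  [0,0.8,0,0,0],
  [0,0.6,0,0,0],
  [0,0.5,0,0,0],
  [0,0,0,0,0],
])

```text
t: 5.25
ee_pos: [494.8, 80.1, 132.0]
tool_rot: [[-0.001, 1.0, -0.001], [1.0, 0.001, 0.001], [0.001, -0.001, -1.0]]
force: [1.2, 0.4, 0.7]
grip_width: 0.001
grip_force: 0.0
```

>>> arm_command([
  [0,0.4,0,0,0],
  [0,0.3,0,0,0],
  [0,0.2,0,0,0],
  [0,0.2,0,0,0],
  [0,0.1,0,0,0],
  [0,0.1,0,0,0],
  [0,0.1,0,0,0],
  [0,0.1,0,0,0],
])

```text
t: 6.25
ee_pos: [495.4, 94.4, 132.3]
tool_rot: [[-0.0, 1.0, -0.0], [1.0, 0.0, -0.0], [-0.0, -0.0, -1.0]]
force: [-0.8, -2.1, -2.1]
grip_width: -0.003
grip_force: 0.8
```

>>> arm_command([
  [0,0.1,0,0,0],
  [0,0.1,0,0,0],
  [0,0.1,0,0,0],
  [0,0.1,0,0,0],
  [0,0,0,0,0],
  [0,0,0,0,0],
  [0,0,0,0,0],
  [0,0,0,0,0],
])

```text
t: 7.25
ee_pos: [495.4, 95.5, 132.3]
tool_rot: [[0.002, 1.0, -0.0], [1.0, -0.002, -0.007], [-0.007, -0.0, -1.0]]
force: [-1.5, -10.4, -1.1]
grip_width: -0.004
grip_force: 5.5
```

There is 10 N at y = 95.5 with no further motion, so the gate is against its stop. Now I back off, rise and go over the window.

>>> arm_command([
  [0,-1.2,0,0,0],
  [0,-1.0,1.5,0,0],
  [0,-2.0,2.5,0,0],
  [0,-2.0,2,0,0],
  [0,-2.0,0,0,0],
  [0,-2.0,0,0,0],
  [0,-1.0,0,0,0],
  [0,0,0,0,0],
])

```text
t: 8.25
ee_pos: [495.7, -14.0, 192.9]
tool_rot: [[0.001, 1.0, 0.001], [1.0, -0.001, 0.001], [0.001, 0.001, -1.0]]
force: [1.0, -0.7, 0.5]
grip_width: 0.0
grip_force: 0.0
```

Run:
```python
from h import *
import pickle
p=camera_params("wrist");im=camera("wrist");pickle.dump(p,open("w1.pkl","wb"))
t=cv2.cvtColor(camera("top"),cv2.COLOR_RGB2BGR)[170:260,180:320];cv2.imwrite("pics/t2.png",t)
cv2.imwrite("pics/w1.png",np.hstack([cv2.resize(cv2.cvtColor(im,cv2.COLOR_RGB2BGR),(512,384))]))
s=read_state();print(s["ee_pos"],s["force"])
```

```text
[495.49565019 -13.22885842 192.50800121] [-0.61585161  0.19621792 -0.76786391]
```

View pics/w1.png

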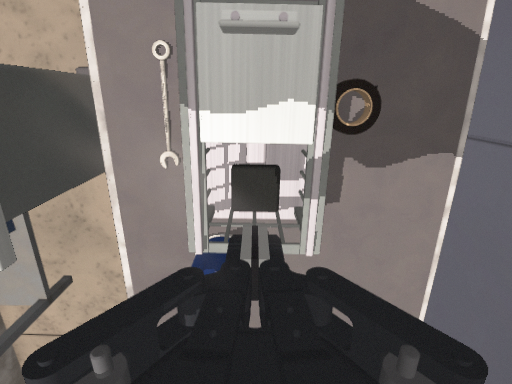

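The gate is open. Its rear edge is at row 143, the black pad is at (231–280, 164–212), and the window's side edges are at columns 203 and 306.

Run:
```python
from h import *
import pickle
np.set_printoptions(precision=1,suppress=True)
P=pickle.load(open("w1.pkl","rb"))
print("pad",plane("w",[(231,164.5),(279.5,165),(280,212),(231.5,213)],88,P))
print("window sides",plane("w",[(204,190),(307,190),(255,143),(225,243),(285,243)],100,P))
print("gate edge",plane("w",[(255,143)],103,P))
```

```text
pad [[476.   10.6  88. ]
 [516.4  10.1  88. ]
 [518.  -32.3  88. ]
 [475.3 -33.3  88. ]]
window sides [[454.5  -7.8 100. ]
 [538.3  -7.8 100. ]
 [496.   30.4 100. ]
 [470.  -56.3 100. ]
 [522.  -56.4 100. ]]
gate edge [[496.   30.9 103. ]]
```

>>> arm_command([
  [0.1,0.1,-2,0,0],
  [0,0,-2,0,0],
  [0,0,-2,0,0],
  [0,0,-1,0,0],
  [0,0,-0.5,0,0],
  [0,0,-0.4,0,0],
  [0,0,-0.4,0,0],
  [0,0,-0.3,0,0],
])

```text
t: 9.35
ee_pos: [496.9, -13.0, 106.9]
tool_rot: [[-0.0, 1.0, 0.001], [1.0, 0.0, -0.001], [-0.001, 0.001, -1.0]]
force: [-1.3, -1.0, 6.0]
grip_width: -0.0
grip_force: 3.3
```

>>> arm_command([
  [0,0,-0.3,0,0],
  [0,0,-0.3,0,0],
  [0,0,-0.2,0,0],
  [0,0,-0.2,0,0],
  [0,0,-0.2,0,0],
  [0,0,-0.2,0,0],
  [0,0,0,0,0],
  [0,0,0,0,0],
])

```text
t: 10.35
ee_pos: [497.0, -13.8, 93.5]
tool_rot: [[0.0, 1.0, 0.001], [1.0, -0.0, -0.003], [-0.003, 0.001, -1.0]]
force: [-2.9, -3.3, 10.7]
grip_width: -0.003
grip_force: 5.1
```

>>> arm_command([
  [0,0,-0.2,0,0],
  [0,0,-0.1,0,0],
  [0,0,-0.1,0,0],
  [0,0,-0.1,0,0],
  [0,0,0,0,0],
  [0,0,0,0,0],
  [0,0,0,0,0],
  [0,0,0,0,0],
])

```text
t: 11.35
ee_pos: [497.2, -13.8, 91.4]
tool_rot: [[0.0, 1.0, 0.003], [1.0, -0.0, -0.003], [-0.003, 0.003, -1.0]]
force: [-11.0, -2.9, 38.7]
grip_width: 0.003
grip_force: 19.2
```

The pad is on its stop, since the force rose sharply to 39 N. I'll ease off a little and keep a firm hold.

>>> arm_command([
  [0,0,0.1,0,0],
  [0,0,0,0,0],
  [0,0,0,0,0],
  [0,0,0,0,0],
  [0,0,0,0,0],
  [0,0,0,0,0],
  [0,0,0,0,0],
  [0,0,0,0,0],
])

```text
t: 12.35
ee_pos: [497.2, -13.9, 91.7]
tool_rot: [[0.0, 1.0, 0.003], [1.0, -0.0, -0.003], [-0.003, 0.003, -1.0]]
force: [-9.4, -2.5, 31.1]
grip_width: -0.006
grip_force: 15.6
```

Run:
```python
from h import *
a=cv2.cvtColor(camera("side"),cv2.COLOR_RGB2BGR)[120:260,205:345]
b=cv2.cvtColor(camera("wrist"),cv2.COLOR_RGB2BGR)[:,130:400]
cv2.imwrite("pics/f.png",np.hstack([cv2.resize(a,(384,384),interpolation=cv2.INTER_CUBIC),b]))
for _ in range(3):
    s=read_state();print(s["ee_pos"],s["force"])
```

```text
[497.15458457 -13.85835612  91.69750384] [-8.556138   -3.00552719 31.86746258]
[497.15458457 -13.85835612  91.69750384] [-8.556138   -3.00552719 31.86746258]
[497.15458457 -13.85835612  91.69750384] [-8.556138   -3.00552719 31.86746258]
```

View pics/f.png

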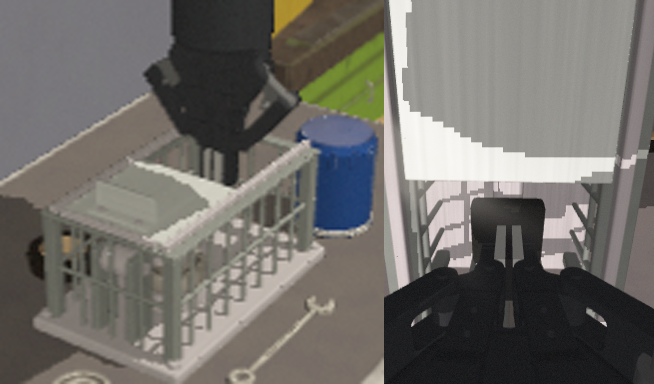

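The gate is open and the fingers stand on the pad, well inside the window. The tip is at z ≈ 70, which is 30 mm below the top plate, with a steady 31 N, so I'm handing the job in.

```bash
python3 -c "
from plant import *
print(finish_job())"
```

```text
the job is handed in; nothing more can be done
None
```

The gate is pushed fully open against its stop, and the job was handed in with the fingertips holding the lever's pad fully down at about 31 N, clear of the guard frame.

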